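# Close a lens barrel with its quarter-turn retaining ring

### The arm

A 6-joint arm with a two-finger parallel gripper is mounted at the origin on a cart in front of the work surface, level with it; the furniture and walls round the work are solid. World frame = base frame: x ahead of the robot, y to its left, z up, the work surface at z = 0. Lengths are in m, angles in rad, forces in N, time in s.
With the tool pointing down it reaches from about 0.225 to 0.875 m from the base axis. Payload 3.4 kg.
Tool frame: the origin (TCP) lies at the very end of the fingers, on their centre line; the grasp point (between the pads) lies 19 mm behind it; z points along the fingers, y is the line along which they close (so a half turn about z gives the same grasp; the last joint's range is limited). The gripper opens to 85 mm and grips with 20 to 120 N. Pads are 22 mm wide; open, the fingers measure 114 mm over their backs; the gripper's body (76 mm by 85 mm) begins 54 mm behind the grasp point. The pads swing forward as they close: fully open they stand 13 mm farther back than shut.
Start: joints at [-1.289, 0.276, 1.505, -0, 1.361, -0.121], TCP at [0.225, -0.529, 0.208] pointing down, gripper open.
Joint ranges: [-2.89, 2.89], [-0.75, 2.08], [0.22, 2.7], [-1.18, 4.32], [0.11, 2.71], [-2.7, 2.7]. Speed limits (rad/s): [2.57, 2.57, 3.14, 3.14, 3.14, 3.14].

### API

Orientations are given as a unit quaternion [w, x, y, z].
In Python, from rig import get_state, optics, sign_off gives the robot as it stands.
- The arm moves only by the tool send_rows, never from a script. Its argument "increments" is a list of rows, each an object with "gripper": the gripper's target within -1 to 1 (shut at 1, half-way at 0, fully open at -1); "linear": the shift along the world's x, y, z in m, a list of three; "delta_rot": the turn, a rotation vector about the world's x, y, z in rad, a list of three. In form: [{"gripper": gripper, "linear": [dx, dy, dz], "delta_rot": [rx, ry, rz]}, ...]. A call has 1 to 8 rows; each row is the pose to reach, as a shift and turn from the pose commanded when the call began; what a row does not reach only later rows make up. A row lasts 1/10 s, in which the tool goes at most 50 mm and 8.59 degrees, less where a joint would pass 70% of its speed; a pose out of reach is approached as far as the arm can. A call with a gripper value outside its range is refused whole. The fingers move at their own pace and stop on an object; "newtons" is the grip in N (left out, the last holds). Time passes only in rows, so rows that repeat a pose let the fingers close. It gives the time, the measured TCP pose, the force, the opening and the grip force at its end, in the units of the state.
- get_state(): the state, without advancing time (a new reading comes with each control period).
- optics.get_image(name): name is "scene" or "side" or "wrist"; returns a dict with "pixels" (400x640x3 uint8, blue, green, red), "K" (3x3 intrinsics, pixels), "k1" (the pictures are not rectified: a ray, as slopes to the right and down, at radius r is drawn at 1 + k1 r^2 times it, then the intrinsics apply), "rvec" (rotation vector, rad) and "tvec" (3), from world to camera coordinates, as OpenCV has them; the wrist camera has in their place "T_tool_cam" (4x4, takes a point from camera to tool coordinates, whose origin is the TCP and whose axes are the flange's). Camera axes: x right, y down, z forward; pixel columns grow to the right and rows downward; lengths in m; the calibration is good to about 2 mm. A picture is of the moment at which its call begins: read the wrist's pose just before it. There is no depth.
- sign_off(): hands the job in; it is judged then, once.
The state is a dict: "clock": time; "qpos": joint angles; "qd": joint speeds; "effort": joint torques, N m; "position": TCP position; "ee_rot": TCP orientation; "contact_force": force on the tool from outside, world axes, zero at the start; "moment": the same for the moment, N m; "width": finger opening in m; "gripper_force": force on a finger pad.
Only numpy, scipy, OpenCV 4.12 (cv2) and the standard library are available. Lean on these libraries where they do the work, as an engineer would, in place of code of your own. Each camera call takes 0.05 s, during which the arm holds its last target. There are 200 camera calls.

### The job

Drop the narrow lens cell, glass up, into the bore of the lens barrel so that it sits on the bottom, then set the retaining ring flat on the barrel's rim with its two ears between the claws, and turn it clockwise (seen from above) until both ears are wholly under the claws. Leave the wide lens cell, which does not fit, where it stands.

Things in the scene. Friction and masses are not known exactly. Their poses are not given: they have to be found in the camera images.
- lens_barrel: Fixed grey barrel, foot 116 mm wide. Origin: centre of underside, z up. Rim 44 mm up, 108 mm wide; bore 54 mm wide, floor 9 mm up. On the rim at its +x and -x sides two steel hook claws, 40 mm wide along y: upright 47 mm, overhang from 35 mm off the axis, 54 to 59 mm up. Under each claw's clockwise end (seen from above) a stop block halts the ear about 7 deg past the claw's middle. Half-turn symmetric.
- lens_cell: Narrow lens cell: loose plain aluminium cylinder with shallow grooves, 44 mm in diameter, 36 mm high, about 80 g, standing with the glass lens in its upper face. Origin: centre of its underside, z up. Seated in the barrel its origin lies 9 mm above the barrel's and its top 1 mm over the rim.
- wide_cell: Wide lens cell: the same shape in aluminium, 64 mm in diameter, 36 mm high, too wide for the bore. Origin: centre of its underside. Either cell may stand at either place.
- retaining_ring: Loose aluminium ring, 90 g, lying flat. Origin: centre of underside, z up. Flange 60 mm wide; two ears 16 mm wide, 6 thick, along its +x and -x to 43 mm off axis. 8-sided collar to grip, 44 mm across flats (facing +x and each 45 deg), 6 to 38 mm up; tips 16 mm up or more clear the claws. Fits down with x axis 45-135 deg from barrel's x (65 deg anticlockwise suits); seated 45 mm up, turns freely.
There are look-alikes about, which are no part of the job. What is meant by the lens_barrel is not orange or yellow, and is the larger of those in its own colour.

How it is judged:
By the outcome, as a careful person would: the job done as asked, in the order asked, and still so for the second after the job is handed in, with the robot touching nothing.
It also fails if it takes over 54 s, if anything falls off the work surface, if the arm or the gripper's body presses on something with over 40 N, if the wrist force passes 120 N, or if a joint passes its speed limit or range.

## Working session

There is one attempt and no reset: what is moved stays moved. The work goes in short steps, Python scripts to look and compute and a tool call to move; the robot and the scene stay as the last step left them, time stands still between calls to the robot, and variables do not carry over. Pictures are saved under pics/ and viewed, at most 10 in all, crops included, and the job is handed in when it is done.

Besides the shell and the picture viewer there is one more tool, called after ">>>" in YAML: its name, and indented under it one key for each argument. send_rows: Moves the arm, as the interface text tells. Its arguments: {"type":"object","properties":{"increments":{"type":"array"},"newtons":{"type":"number"}},"required":["increments"]}

```bash
mkdir -p pics; ls; cat > h.py <<'E'
import numpy as np, cv2, json
from rig import get_state, optics, sign_off
from scipy.spatial.transform import Rotation as R
def grab(name, fn):
    s=get_state(); im=optics.get_image(name); cv2.imwrite('pics/'+fn+'.png',im['pixels'])
    if 'rvec' in im:
        Rc=R.from_rotvec(np.ravel(im['rvec'])).as_matrix(); t=np.ravel(im['tvec'])
    else:
        q=s['ee_rot']; T=np.eye(4); T[:3,:3]=R.from_quat([q[1],q[2],q[3],q[0]]).as_matrix(); T[:3,3]=s['position']
        W=T@np.array(im['T_tool_cam']); Rc=W[:3,:3].T; t=-Rc@W[:3,3]
    np.savez('pics/'+fn+'.npz',K=im['K'],k1=im['k1'],R=Rc,t=t); return im['pixels']
def ld(fn): return np.load('pics/'+fn+'.npz')
def ray(fn,u,v):
    c=ld(fn); K=c['K']; d=np.array([(u-K[0,2])/K[0,0],(v-K[1,2])/K[1,1]]); p=d.copy()
    for _ in range(20): p=d/(1+c['k1']*(p@p))
    return -c['R'].T@c['t'], c['R'].T@np.array([p[0],p[1],1])
def atz(fn,u,v,z):
    o,d=ray(fn,u,v); return o+d*(z-o[2])/d[2]
def proj(fn,P):
    c=ld(fn); q=c['R']@np.array(P)+c['t']; p=q[:2]/q[2]; p=p*(1+c['k1']*(p@p)); return np.array([c['K'][0,0]*p[0]+c['K'][0,2],c['K'][1,1]*p[1]+c['K'][1,2]])
E
python3 - <<'E'
from h import *
a=grab('scene','s1');b=grab('side','d1')
print(get_state()); 
for n in('s1','d1'):
    c=ld(n);print(-c['R'].T@c['t'],c['R'][2],c['K'][0,0],c['k1'])
E
```

```text
pics
{'clock': 0.1, 'qpos': array([-1.28898512e+00,  2.76526469e-01,  1.50598016e+00,  1.85718966e-05,
        1.36072178e+00, -1.21011175e-01]), 'qd': array([-6.99608815e-04, -1.06489742e-03, -3.08119626e-03,  5.68881995e-04,
        7.69642121e-04, -7.79120805e-05]), 'effort': array([ 1.41515742e-03, -4.17699766e+01, -2.46404815e+01, -1.26664268e-04,
        5.91385615e-03,  7.64649741e-06]), 'position': array([ 0.22526426, -0.52849143,  0.20693978]), 'ee_rot': array([-8.15969252e-04,  9.79785302e-01,  2.00050224e-01, -5.66360265e-05]), 'contact_force': array([-0.34300852,  0.35481645,  0.6057897 ]), 'moment': array([ 0.00712709,  0.00678395, -0.03181634]), 'gripper_force': 0.0, 'width': 0.08523408607776087}
[-0.26158044  0.84846581  0.548012  ] [ 0.61895163 -0.67709166 -0.39805246] 456.5607126665249 -0.13516291404637507
[0.6171998  0.91430663 0.96890758] [-0.07427887 -0.7019701  -0.7083224 ] 503.8792411697671 -0.07927404107596303
```

View pics/s1.png

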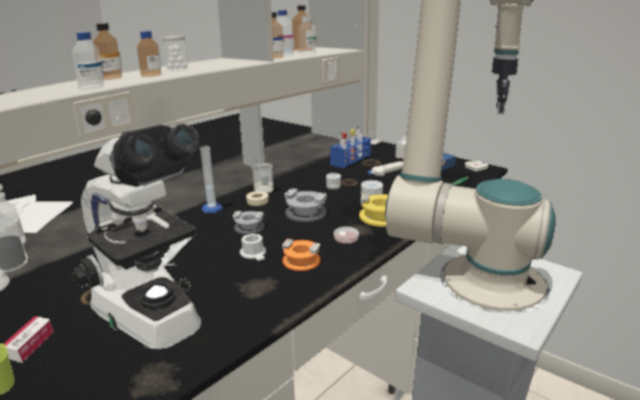

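View pics/d1.png

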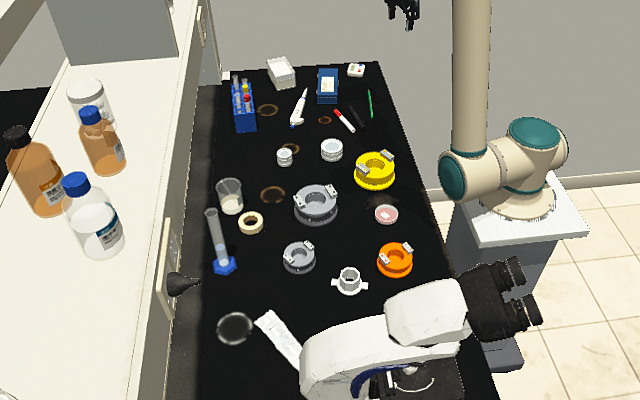

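Side view: large grey barrel at (316,204), with a smaller grey look-alike at (299,257). The narrow cell is at (284,157), the wide cell at (332,150) and the ring at (349,281). I'll enlarge this area.

```bash
python3 - <<'E'
from h import *
a=cv2.imread('pics/d1.png')
cv2.imwrite('pics/c1.png',cv2.resize(a[130:310,255:405],None,fx=3.33333,fy=3.33333,interpolation=cv2.INTER_CUBIC)[:600])
for n,u,v,z in(('barrel',316,200,.044),('cell',284,154,.036),('wide',332,146,.036),('ring',349,283,.006),('yel',376,168,.044)):print(n,atz('d1',u,v,z))
E
```

```text
barrel [0.54360508 0.00842002 0.044     ]
cell [ 0.61483181 -0.19413178  0.036     ]
wide [ 0.47423872 -0.2122889   0.036     ]
ring [0.49270058 0.24760437 0.006     ]
yel [ 0.36754729 -0.09352865  0.044     ]
```

View pics/c1.png

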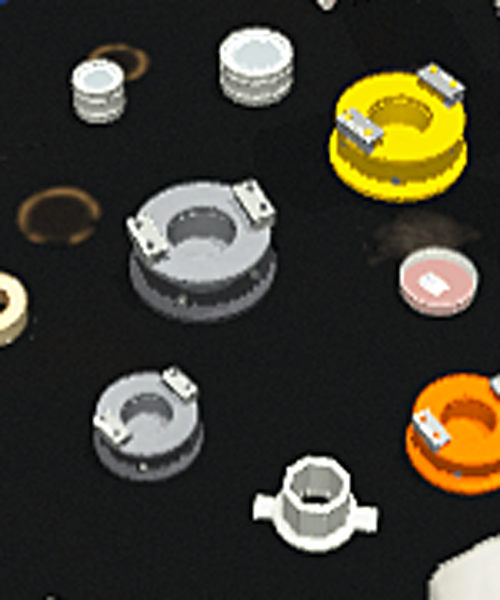

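```bash
python3 - <<'E'
from h import *
f=lambda u,v,z:atz('d1',254.85+u/3.3333,129.85+v/3.3333,z)
np.set_printoptions(precision=4,suppress=True)
for n,u,v,z in(('cell',98,75,.036),('cL',73,75,.036),('cR',124,75,.036),('rim',202,230,.044),('clawL',147,237,.059),('clawR',254,202,.059),('earL',264,508,.006),('earR',367,519,.006),('collar',317,482,.038),('wideL',219,53,.036),('wideR',293,53,.036)):print(n,f(u,v,z))
w=optics.get_image('wrist');print(w['T_tool_cam'],w['K'][0,0],w['k1'])
E
```

```text
cell [ 0.6137 -0.2013  0.036 ]
cL [ 0.6351 -0.2041  0.036 ]
cR [ 0.5915 -0.1985  0.036 ]
rim [0.5446 0.0041 0.044 ]
clawL [0.5879 0.0211 0.059 ]
clawR [ 0.5027 -0.0064  0.059 ]
earL [0.5267 0.2413 0.006 ]
earR [0.4574 0.2592 0.006 ]
collar [0.4912 0.2469 0.038 ]
wideL [ 0.5071 -0.2176  0.036 ]
wideR [ 0.4431 -0.2095  0.036 ]
[[-0.0008 -0.9467 -0.3221  0.0825]
 [ 1.     -0.0008  0.     -0.0012]
 [-0.0003 -0.3221  0.9467 -0.1656]
 [ 0.      0.      0.      1.    ]] 278.31416396303393 -0.03075081212878016
```

>>> send_rows:
  increments:
    - {"gripper":-1,"linear":[0.05,0.04,0],"delta_rot":[0,0,0]}
    - {"gripper":-1,"linear":[0.09,0.075,0],"delta_rot":[0,0,0]}
    - {"gripper":-1,"linear":[0.13,0.11,0],"delta_rot":[0,0,0]}
    - {"gripper":-1,"linear":[0.17,0.14,0],"delta_rot":[0,0,0]}
    - {"gripper":-1,"linear":[0.21,0.175,0],"delta_rot":[0,0,0]}
    - {"gripper":-1,"linear":[0.25,0.21,0],"delta_rot":[0,0,0]}
    - {"gripper":-1,"linear":[0.29,0.245,-0.02],"delta_rot":[0,0,-0.04]}
    - {"gripper":-1,"linear":[0.33,0.28,-0.03],"delta_rot":[0,0,-0.08]}

```text
clock: 0.95
position: [0.53, -0.2708, 0.1849]
ee_rot: [0.0, 0.987, 0.16, 0.0]
contact_force: [0.6, -0.0, -0.8]
width: 0.0857
gripper_force: 0.0
```

>>> send_rows:
  increments:
    - {"gripper":-1,"linear":[0.03,0.025,-0.01],"delta_rot":[0,0,0]}
    - {"gripper":-1,"linear":[0.059,0.047,-0.03],"delta_rot":[0,0,0]}
    - {"gripper":-1,"linear":[0.059,0.047,-0.057],"delta_rot":[0,0,0]}
    - {"gripper":-1,"linear":[0.059,0.047,-0.057],"delta_rot":[0,0,0]}
    - {"gripper":-1,"linear":[0.059,0.047,-0.057],"delta_rot":[0,0,0]}

```text
clock: 1.45
position: [0.5871, -0.2253, 0.1278]
ee_rot: [-0.0, 0.987, 0.161, -0.001]
contact_force: [0.3, 1.2, 0.4]
width: 0.0855
gripper_force: 0.0
```

```bash
python3 - <<'E'
from h import *
grab('wrist','w1');s=get_state();print(s['position'],s['clock'])
E
```

```text
[ 0.58768446 -0.22602496  0.12896452] 1.5
```

View pics/w1.png

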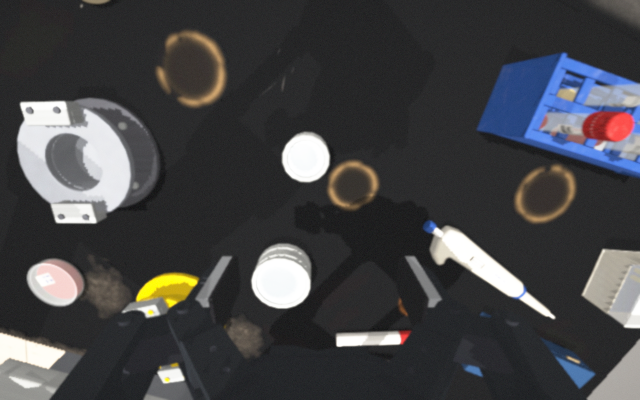

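Wrist view: narrow cell top at (305,157), wide cell at (282,280), and the barrel at left with its bore near (72,160) and claws at (47,112) and (78,213).

```bash
python3 - <<'E'
from h import *
np.set_printoptions(precision=4,suppress=True)
a=cv2.imread('pics/w1.png')
cv2.imwrite('pics/c2.png',np.hstack([cv2.resize(a[85:235,10:170],None,fx=2.5,fy=2.5,interpolation=cv2.INTER_CUBIC),cv2.resize(a[120:195,265:345],None,fx=5,fy=5,interpolation=cv2.INTER_CUBIC)]))
for n,u,v,z in(('cell',306,158,.036),('cL',282,158,.036),('cR',330,158,.036),('bore',72,160,.044),('cl',47,112,.059),('cl2',78,213,.059)):print(n,atz('w1',u,v,z))
E
```

```text
cell [ 0.6188 -0.2016  0.036 ]
cL [ 0.6117 -0.1805  0.036 ]
cR [ 0.6258 -0.2227  0.036 ]
bore [0.5508 0.0037 0.044 ]
cl [0.5925 0.0144 0.059 ]
cl2 [ 0.5082 -0.016   0.059 ]
```

View pics/c2.png

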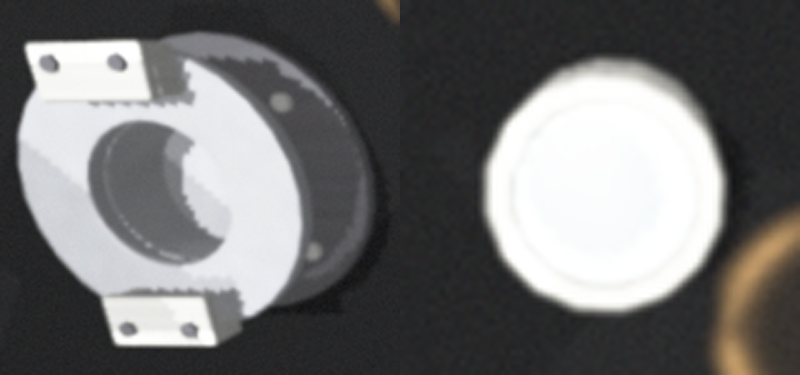

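>>> send_rows:
  increments:
    - {"gripper":-1,"linear":[0.029,0.0245,-0.02],"delta_rot":[0,0,0]}
    - {"gripper":-1,"linear":[0.029,0.0245,-0.05],"delta_rot":[0,0,0]}
    - {"gripper":-1,"linear":[0.029,0.0245,-0.08],"delta_rot":[0,0,0]}
    - {"gripper":-1,"linear":[0.029,0.0245,-0.1],"delta_rot":[0,0,0]}
    - {"gripper":-1,"linear":[0.029,0.0245,-0.111],"delta_rot":[0,0,0]}
    - {"gripper":-1,"linear":[0.029,0.0245,-0.111],"delta_rot":[0,0,0]}
    - {"gripper":1,"linear":[0.029,0.0245,-0.111],"delta_rot":[0,0,0]}
    - {"gripper":1,"linear":[0.029,0.0245,-0.111],"delta_rot":[0,0,0]}
  newtons: 40

```text
clock: 2.3
position: [0.6179, -0.2017, 0.0191]
ee_rot: [0.001, 0.987, 0.16, 0.001]
contact_force: [-0.5, -0.3, -1.1]
width: 0.0592
gripper_force: 0.0
```

>>> send_rows:
  increments:
    - {"gripper":1,"linear":[0,0,0],"delta_rot":[0,0,0]}
    - {"gripper":1,"linear":[0,0,0],"delta_rot":[0,0,0]}
    - {"gripper":1,"linear":[0,0,0],"delta_rot":[0,0,0]}
    - {"gripper":1,"linear":[0,0,0],"delta_rot":[0,0,0]}

```text
clock: 2.7
position: [0.6168, -0.2008, 0.0174]
ee_rot: [0.0, 0.987, 0.161, 0.0]
contact_force: [0.5, -0.3, 0.3]
width: 0.0001
gripper_force: 0.0
```

```bash
python3 - <<'E'
from h import *
a=grab('wrist','w2');b=grab('side','d2')
cv2.imwrite('pics/c3.png',np.hstack([cv2.resize(a,(480,300)),cv2.resize(b[110:210,240:340],(300,300),interpolation=cv2.INTER_CUBIC)]))
E
```

```text
(no output)
```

View pics/c3.png

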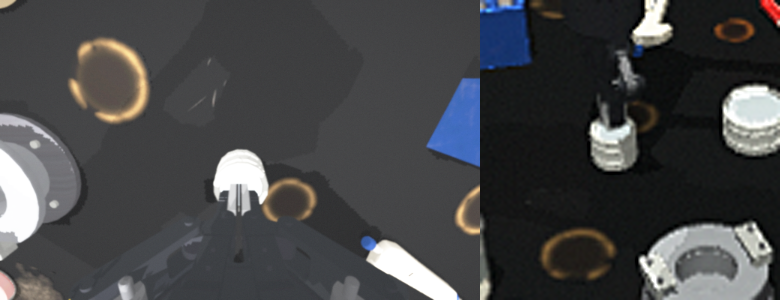

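```bash
python3 - <<'E'
from h import *
np.set_printoptions(precision=4,suppress=True)
s=get_state();p=s['position'];print(p,s['contact_force'],s['clock'])
print('tip px',proj('w2',p),proj('w2',[.6168,-.2008,.036]),'side tip',proj('d2',p))
a=cv2.imread('pics/w2.png');b=cv2.imread('pics/d2.png')
cv2.imwrite('pics/c4.png',np.hstack([cv2.resize(a[180:300,260:380],(400,400),interpolation=cv2.INTER_CUBIC),cv2.resize(b[120:180,255:315],(400,400),interpolation=cv2.INTER_CUBIC)]))
E
```

```text
[ 0.6167 -0.2008  0.0172] [-0.6128 -0.5326 -0.246 ] 2.8
tip px [319.7589 239.0714] [320.0292 253.0712] side tip [283.653  157.5373]
```

View pics/c4.png

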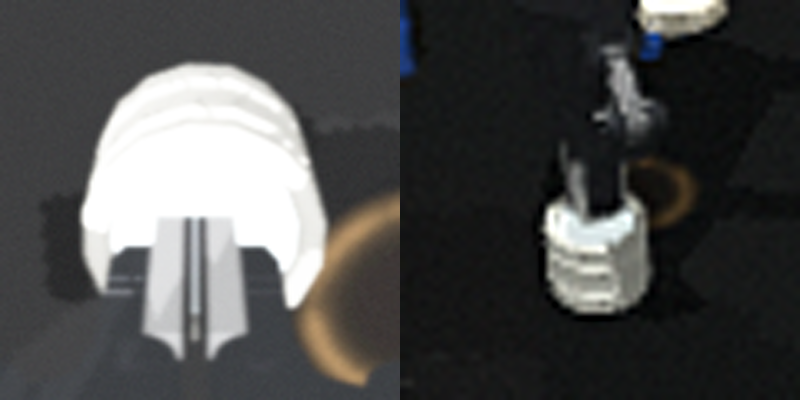

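The fingers shut fully while the cell still stands centred under them, which doesn't add up. I'll lift with the fingers shut and look again.

>>> send_rows:
  increments:
    - {"gripper":1,"linear":[0,0,0.01],"delta_rot":[0,0,0]}
    - {"gripper":1,"linear":[0,0,0.03],"delta_rot":[0,0,0]}
    - {"gripper":1,"linear":[0,0,0.06],"delta_rot":[0,0,0]}
    - {"gripper":1,"linear":[0,0,0.08],"delta_rot":[0,0,0]}
    - {"gripper":1,"linear":[0,0,0.08],"delta_rot":[0,0,0]}

```text
clock: 3.3
position: [0.6193, -0.2019, 0.1015]
ee_rot: [0.002, 0.987, 0.161, 0.003]
contact_force: [0.1, -0.1, -0.8]
width: 0.0002
gripper_force: 0.0
```

```bash
python3 - <<'E'
from h import *
np.set_printoptions(precision=4,suppress=True)
a=grab('wrist','w3');b=grab('side','d3')
s=get_state();p=s['position'];print(p,s['contact_force'],s['clock'],'tip px',proj('w3',p),'side tip',proj('d3',p))
cv2.imwrite('pics/c5.png',np.hstack([cv2.resize(a[100:300,220:420],(400,400),interpolation=cv2.INTER_CUBIC),cv2.resize(b[100:180,245:325],(400,400),interpolation=cv2.INTER_CUBIC)]))
E
```

```text
[ 0.6168 -0.2009  0.0978] [-0.5853 -0.1528  0.0359] 3.4 tip px [317.1117 239.3155] side tip [281.6875 135.5234]
```

View pics/c5.png

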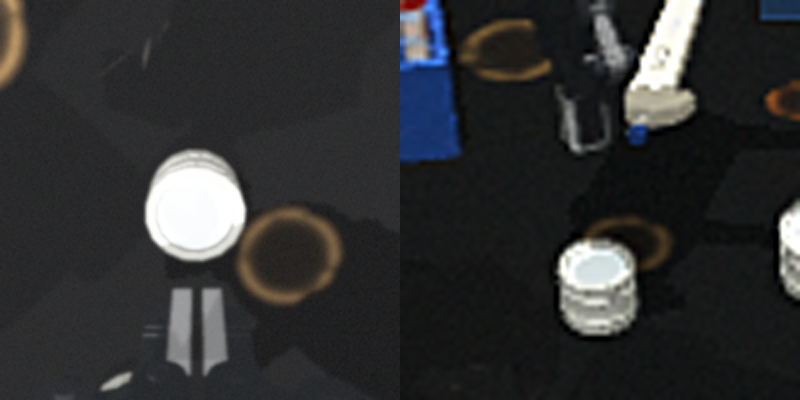

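```bash
python3 - <<'E'
from h import *
np.set_printoptions(precision=4,suppress=True)
print('cell w3',atz('w3',317.5,205.5,.036),'side',atz('d3',284.4,152.4,.036))
for z in(.09,.1,.11,.12): print(z,proj('d3',[.6168,-.2009,z]),proj('w3',[.6168,-.2009,z]))
print('cell base w3 far edge',atz('w3',317.5,175,0.0),'side base near edge',atz('d3',284.4,167,0))
s=get_state();q=s['qpos'];print(s['position'],q,s['width'])
E
```

```text
cell w3 [ 0.6194 -0.2005  0.036 ] side [ 0.6133 -0.2011  0.036 ]
0.09 [281.8886 137.7295] [317.1154 234.3917]
0.1 [281.6427 134.9008] [317.1547 240.8053]
0.11 [281.3946 132.0442] [317.1982 247.9058]
0.12 [281.1442 129.1594] [317.2467 255.8089]
cell base w3 far edge [ 0.6377 -0.1946  0.    ] side base near edge [ 0.6169 -0.1788  0.    ]
[ 0.6168 -0.2009  0.0978] [-0.422   0.4572  1.5034 -0.0001  1.1799  0.826 ] 0.00030483341788277576
```

The images agree if the arm's true height is about 18 mm above what it reports. The side view puts the tip at z≈0.115 when 0.098 is reported, and the same shift reconciles the wrist and side x readings. I'll regrasp about 18 mm lower, watching the force.

>>> send_rows:
  increments:
    - {"gripper":-1,"linear":[-0.002,0,0],"delta_rot":[0,0,0]}
    - {"gripper":-1,"linear":[-0.002,0,0],"delta_rot":[0,0,0]}
    - {"gripper":-1,"linear":[-0.002,0,0],"delta_rot":[0,0,0]}
    - {"gripper":-1,"linear":[-0.002,0,0],"delta_rot":[0,0,0]}
    - {"gripper":-1,"linear":[-0.002,0,-0.03],"delta_rot":[0,0,0]}
    - {"gripper":-1,"linear":[-0.002,0,-0.06],"delta_rot":[0,0,0]}
    - {"gripper":-1,"linear":[-0.002,0,-0.08],"delta_rot":[0,0,0]}
    - {"gripper":-1,"linear":[-0.002,0,-0.08],"delta_rot":[0,0,0]}

```text
clock: 4.2
position: [0.6121, -0.1997, 0.0138]
ee_rot: [-0.002, 0.987, 0.161, -0.003]
contact_force: [-0.4, -0.2, -1.1]
width: 0.0852
gripper_force: 0.0
```

>>> send_rows:
  increments:
    - {"gripper":-1,"linear":[0,0,-0.01],"delta_rot":[0,0,0]}
    - {"gripper":-1,"linear":[0,0,-0.018],"delta_rot":[0,0,0]}
    - {"gripper":-1,"linear":[0,0,-0.018],"delta_rot":[0,0,0]}
    - {"gripper":1,"linear":[0,0,-0.018],"delta_rot":[0,0,0]}
    - {"gripper":1,"linear":[0,0,-0.018],"delta_rot":[0,0,0]}
    - {"gripper":1,"linear":[0,0,-0.018],"delta_rot":[0,0,0]}
    - {"gripper":1,"linear":[0,0,-0.018],"delta_rot":[0,0,0]}
    - {"gripper":1,"linear":[0,0,-0.018],"delta_rot":[0,0,0]}

```text
clock: 5.0
position: [0.6154, -0.2012, 0.0002]
ee_rot: [0.001, 0.987, 0.161, 0.001]
contact_force: [-1.8, 1.0, 5.5]
width: 0.0411
gripper_force: 40.6
```

>>> send_rows:
  increments:
    - {"gripper":1,"linear":[0,0,0.03],"delta_rot":[0,0,0]}
    - {"gripper":1,"linear":[0,0,0.07],"delta_rot":[0,0,0]}
    - {"gripper":1,"linear":[0,0,0.1],"delta_rot":[0,0,0]}
    - {"gripper":1,"linear":[-0.01,0.03,0.1],"delta_rot":[0,0,0]}
    - {"gripper":1,"linear":[-0.02,0.06,0.1],"delta_rot":[0,0,0]}
    - {"gripper":1,"linear":[-0.033,0.1,0.1],"delta_rot":[0,0,0]}
    - {"gripper":1,"linear":[-0.043,0.13,0.1],"delta_rot":[0,0,0]}
    - {"gripper":1,"linear":[-0.043,0.13,0.1],"delta_rot":[0,0,0]}

```text
clock: 5.8
position: [0.5688, -0.0667, 0.0987]
ee_rot: [-0.002, 0.987, 0.162, -0.002]
contact_force: [-0.0, -0.4, -1.6]
width: 0.0411
gripper_force: 40.9
```

>>> send_rows:
  increments:
    - {"gripper":1,"linear":[-0.0085,0.0254,0],"delta_rot":[0,0,0]}
    - {"gripper":1,"linear":[-0.017,0.05,0],"delta_rot":[0,0,0]}
    - {"gripper":1,"linear":[-0.0255,0.0754,0],"delta_rot":[0,0,0]}
    - {"gripper":1,"linear":[-0.0255,0.0754,0],"delta_rot":[0,0,0]}
    - {"gripper":1,"linear":[-0.0255,0.0754,0],"delta_rot":[0,0,0]}

```text
clock: 6.3
position: [0.5464, 0.0043, 0.0991]
ee_rot: [0.0, 0.987, 0.161, 0.0]
contact_force: [-0.0, -0.6, -0.9]
width: 0.0415
gripper_force: 41.0
```

```bash
python3 - <<'E'
from h import *
np.set_printoptions(precision=4,suppress=True)
a=grab('wrist','w4');b=grab('side','d4')
s=get_state();p=s['position'];print(p,s['contact_force'],s['clock'],s['width'])
cv2.imwrite('pics/c6.png',np.hstack([cv2.resize(a[130:330,220:420],(400,400),interpolation=cv2.INTER_CUBIC),cv2.resize(b[150:230,275:355],(400,400),interpolation=cv2.INTER_CUBIC)]))
E
```

```text
[0.5469 0.0035 0.0992] [ 0.7318 -0.5508 -0.5866] 6.4 0.0412434040653121
```

View pics/c6.png

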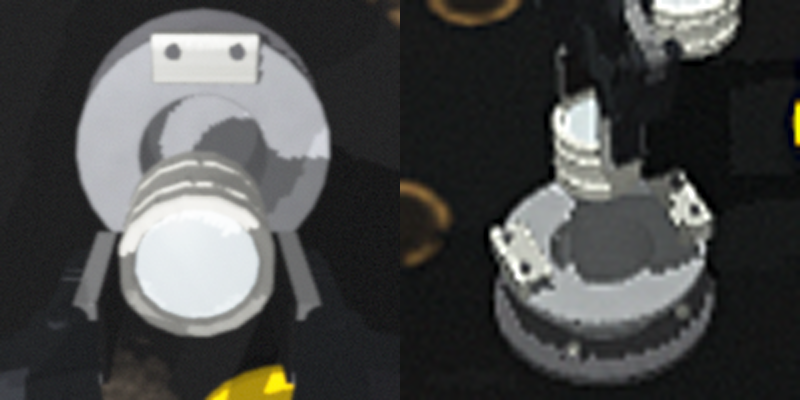

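```bash
python3 - <<'E'
from h import *
np.set_printoptions(precision=4,suppress=True)
a=np.deg2rad(18.5);ux=np.array([np.cos(a),np.sin(a),0])
for b in(.016,.019):
    print(b,'bore',atz('w4',321.5,177.5,.044-b)-.027*ux,'claw',atz('w4',322,159,.059-b)-.0448*ux,'cell',atz('w4',318,265,.135-b))
E
```

```text
0.016 bore [0.5444 0.0015 0.028 ] claw [0.5454 0.0018 0.043 ] cell [0.5391 0.0031 0.119 ]
0.019 bore [0.5437 0.0013 0.025 ] claw [0.545  0.0015 0.04  ] cell [0.5374 0.0025 0.116 ]
```

```bash
python3 - <<'E'
from h import *
np.set_printoptions(precision=4,suppress=True)
for u,v in((305.6,171),(305.6,173)): print(atz('d4',u,v,.135)-[.0214,-.003,0])
for c in([.545,.003],[.539,.003]):
    for z in(.135,.099):
        t=np.linspace(0,2*np.pi,73); P=np.array([proj('d4',[c[0]+.022*np.cos(k),c[1]+.022*np.sin(k),z]) for k in t]); Q=(P-[275,150])*5
        print(c,z,'crop umin,vmin,vmax',Q[:,0].min()+400,Q[:,1].min(),Q[:,1].max())
E
python3 - <<'E'
import sys;sys.path.insert(0,'.')
E
```

```text
[ 0.5446 -0.0022  0.135 ]
[0.5452 0.0051 0.135 ]
[0.545, 0.003] 0.135 crop umin,vmin,vmax 552.1865680771748 82.6162897875048 143.10523587715466
[0.545, 0.003] 0.099 crop umin,vmin,vmax 554.8005853006271 135.69500548961344 196.29138160483237
[0.539, 0.003] 0.135 crop umin,vmin,vmax 564.3649917239034 81.60410290269567 142.04552910615234
[0.539, 0.003] 0.099 crop umin,vmin,vmax 566.7334215081212 134.68476887884435 195.23479904998624
```

>>> send_rows:
  increments:
    - {"gripper":1,"linear":[0.0015,-0.001,-0.02],"delta_rot":[0,0,0]}
    - {"gripper":1,"linear":[0.0015,-0.001,-0.04],"delta_rot":[0,0,0]}
    - {"gripper":1,"linear":[0.0015,-0.001,-0.05],"delta_rot":[0,0,0]}
    - {"gripper":1,"linear":[0.0015,-0.001,-0.055],"delta_rot":[0,0,0]}
    - {"gripper":1,"linear":[0.0015,-0.001,-0.058],"delta_rot":[0,0,0]}
    - {"gripper":1,"linear":[0.0015,-0.001,-0.06],"delta_rot":[0,0,0]}
    - {"gripper":1,"linear":[0.0015,-0.001,-0.06],"delta_rot":[0,0,0]}

```text
clock: 7.1
position: [0.5481, 0.0035, 0.0396]
ee_rot: [0.0, 0.987, 0.161, 0.0]
contact_force: [0.3, 0.3, -0.5]
width: 0.0412
gripper_force: 41.0
```

>>> send_rows:
  increments:
    - {"gripper":1,"linear":[0,0,-0.004],"delta_rot":[0,0,0]}
    - {"gripper":1,"linear":[0,0,-0.008],"delta_rot":[0,0,0]}
    - {"gripper":1,"linear":[0,0,-0.011],"delta_rot":[0,0,0]}
    - {"gripper":1,"linear":[0,0,-0.014],"delta_rot":[0,0,0]}
    - {"gripper":1,"linear":[0,0,-0.014],"delta_rot":[0,0,0]}
    - {"gripper":1,"linear":[0,0,-0.014],"delta_rot":[0,0,0]}

```text
clock: 7.7
position: [0.5477, 0.0036, 0.0251]
ee_rot: [0.0, 0.987, 0.161, -0.0]
contact_force: [-0.1, -0.4, -0.8]
width: 0.0411
gripper_force: 41.0
```

Free of contact, so I'll release it, lift clear and look.

>>> send_rows:
  increments:
    - {"gripper":0.1,"linear":[0,0,0],"delta_rot":[0,0,0]}
    - {"gripper":-1,"linear":[0,0,0],"delta_rot":[0,0,0]}
    - {"gripper":-1,"linear":[0,0,0],"delta_rot":[0,0,0]}
    - {"gripper":-1,"linear":[0,0,0],"delta_rot":[0,0,0]}
    - {"gripper":-1,"linear":[0,0,0.02],"delta_rot":[0,0,0]}
    - {"gripper":-1,"linear":[0,0,0.06],"delta_rot":[0,0,0]}
    - {"gripper":-1,"linear":[0,0,0.1],"delta_rot":[0,0,0]}
    - {"gripper":-1,"linear":[0,0,0.1],"delta_rot":[0,0,0]}

```text
clock: 8.5
position: [0.5521, 0.0031, 0.131]
ee_rot: [0.002, 0.987, 0.161, 0.006]
contact_force: [1.0, -0.8, 0.0]
width: 0.0856
gripper_force: 0.0
```

```bash
python3 - <<'E'
from h import *
np.set_printoptions(precision=4,suppress=True)
a=grab('wrist','w5')
s=get_state();print(s['position'],s['contact_force'],s['clock'],s['width'])
cv2.imwrite('pics/c7.png',cv2.resize(a[130:280,220:420],(800,600),interpolation=cv2.INTER_CUBIC))
E
```

```text
[0.5501 0.0033 0.1283] [-0.5526  0.2182 -1.1398] 8.55 0.0853887790400811
```

View pics/c7.png

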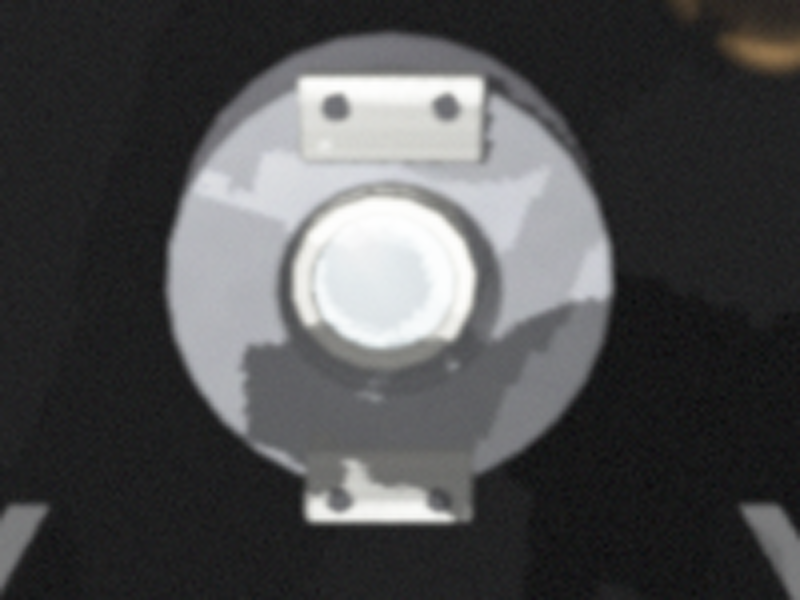

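Cell is in the bore, glass up and level: cell top at crop (384,281), rim spanning u 167–613. The claw plates are at crop (394,117) and (388,487). That was the tenth picture, so from here I measure with image code only.

```bash
python3 - <<'E'
from h import *
np.set_printoptions(precision=4,suppress=True)
f=lambda u,v,z:atz('w5',220+u/4-.1,130+v/4-.1,z)
for b in(.016,.019):
    A=f(394,117,.059-b);B=f(388,487,.059-b);m=(A+B)/2;d=A-B
    print(b,'mid',m,'half',np.hypot(*d[:2])/2,'yaw',np.degrees(np.arctan2(d[1],d[0])),'rimL',f(167,283,.044-b),f(613,283,.044-b),'cell',f(384,281,.045-b))
# plate edges for yaw: left edge points top plate
q=f(299,160,.043)-f(303,523,.043);r=f(487,160,.043)-f(473,523,.043)
print([np.degrees(np.arctan2(x[1],x[0])) for x in(q,r)])
A=f(302,160,.043);B=f(484,160,.043);d=A-B;print('claw edge yaw',np.degrees(np.arctan2(d[1],d[0]))-90,np.hypot(*d[:2]))
E
```

```text
0.016 mid [0.5429 0.0012 0.043 ] half 0.04745093662729455 yaw 17.551046720756627 rimL [0.5274 0.056  0.028 ] [ 0.5632 -0.0518  0.028 ] cell [0.5456 0.0039 0.029 ]
0.019 mid [0.5419 0.0008 0.04  ] half 0.048010196258974805 yaw 17.55104672075662 rimL [0.5263 0.0563 0.025 ] [ 0.5625 -0.0528  0.025 ] cell [0.5447 0.0036 0.026 ]
[np.float64(17.562624568383498), np.float64(17.804842614876776)]
claw edge yaw 18.38981519609834 0.04223906823362481
```

>>> send_rows:
  increments:
    - {"gripper":-1,"linear":[-0.01,0.04,0.02],"delta_rot":[0,0,0.02]}
    - {"gripper":-1,"linear":[-0.02,0.08,0.03],"delta_rot":[0,0,0.06]}
    - {"gripper":-1,"linear":[-0.03,0.12,0.03],"delta_rot":[0,0,0.1]}
    - {"gripper":-1,"linear":[-0.04,0.16,0.03],"delta_rot":[0,0,0.14]}
    - {"gripper":-1,"linear":[-0.05,0.2,0.03],"delta_rot":[0,0,0.18]}
    - {"gripper":-1,"linear":[-0.055,0.235,0.03],"delta_rot":[0,0,0.21]}
    - {"gripper":-1,"linear":[-0.055,0.235,0.03],"delta_rot":[0,0,0.21]}
    - {"gripper":-1,"linear":[-0.055,0.235,0.03],"delta_rot":[0,0,0.21]}

```text
clock: 9.35
position: [0.4916, 0.2387, 0.1539]
ee_rot: [0.0, 0.964, 0.264, -0.001]
contact_force: [0.4, 0.0, 0.0]
width: 0.0853
gripper_force: 0.0
```

>>> send_rows:
  increments:
    - {"gripper":-1,"linear":[0,0,0],"delta_rot":[0,0,0]}
    - {"gripper":-1,"linear":[0,0,0],"delta_rot":[0,0,0]}

```text
clock: 9.55
position: [0.4927, 0.2373, 0.1548]
ee_rot: [0.0, 0.965, 0.262, -0.0]
contact_force: [0.2, -0.7, 0.7]
width: 0.0851
gripper_force: 0.0
```

```bash
cat > fit.py <<'E'
from h import *
from scipy.optimize import minimize
def pieces(x,y,a):
    t=np.linspace(0,2*np.pi,49)[:-1]; o=np.arange(8)*np.pi/4+np.pi/8; r8=.022/np.cos(np.pi/8)
    def pr(P,z0,z1): return np.vstack([np.c_[P,np.full(len(P),z)] for z in(z0,z1)])
    e=np.array([[-.043,-.008],[.043,-.008],[.043,.008],[-.043,.008]])
    L=[pr(.03*np.c_[np.cos(t),np.sin(t)],0,.006),pr(e,0,.006),pr(r8*np.c_[np.cos(o),np.sin(o)],.006,.038)]
    c,s=np.cos(a),np.sin(a); M=np.array([[c,-s,0],[s,c,0],[0,0,1]])
    return [q@M.T+[x,y,0] for q in L]
def fit(fn,x,y,a,b=0,S=8,r=60,holes=True,verbose=True):
    im=cv2.imread(f'pics/{fn}.png'); c=proj(fn,[x,y,.015-b]).astype(int)
    u0,v0=c-r; g=im[max(v0,0):v0+2*r,max(u0,0):u0+2*r].min(2); u0=max(u0,0);v0=max(v0,0)
    m=(g>100).astype(np.uint8); n,l,st,_=cv2.connectedComponentsWithStats(m)
    k=l[c[1]-v0-8:c[1]-v0+8,c[0]-u0-12:c[0]-u0+12]; k=np.bincount(k[k>0]).argmax(); m=(l==k).astype(np.uint8)
    cs,_=cv2.findContours(m,cv2.RETR_EXTERNAL,cv2.CHAIN_APPROX_NONE); m=cv2.drawContours(m*0,cs,-1,1,-1)
    m=cv2.resize(m,None,fx=S,fy=S,interpolation=cv2.INTER_NEAREST)
    def cost(p):
        w=m*0
        for q in pieces(p[0],p[1],p[2]):
            P=np.array([proj(fn,z-[0,0,b]) for z in q]); h=cv2.convexHull(((P-[u0,v0]+.5)*S).astype(np.int32)); cv2.fillConvexPoly(w,h,1)
        return 1-(w&m).sum()/(w|m).sum()
    best=None
    for da in(-.1,0,.1):
        s=np.array([x,y,a+da]); R_=minimize(cost,s,method='Nelder-Mead',options=dict(initial_simplex=np.array([s,s+[.008,0,0],s+[0,.008,0],s+[0,0,.12]]),xatol=1e-4,fatol=1e-5,maxiter=150))
        if best is None or R_.fun<best.fun: best=R_
    return best.x[:2],np.degrees(best.x[2]),best.fun,m.sum()/S/S
E
python3 - <<'E'
from fit import *
np.set_printoptions(precision=4,suppress=True)
grab('wrist','w6');s=get_state();print(s['position'],s['ee_rot'],s['clock'])
print('side',fit('d1',.4915,.2485,-.25))
for b in(.016,.019):print('wrist',b,fit('w6',.4915,.2485,-.25,b,S=4,r=90))
E
```

```text
[0.4929 0.2374 0.1549] [ 0.0002  0.965   0.2624 -0.0003] 9.6
side (array([0.4922, 0.2464]), np.float64(-14.27499039287456), np.float64(0.0434923650856176), np.float64(652.0))
wrist 0.016 (array([0.4913, 0.2469]), np.float64(-15.478515326910143), np.float64(0.1048758952222113), np.float64(2548.0))
wrist 0.019 (array([0.4912, 0.2464]), np.float64(-16.15933103158682), np.float64(0.12065921130076518), np.float64(2548.0))
```

```bash
python3 - <<'E'
from fit import *
np.set_printoptions(precision=4,suppress=True)
for b in(0,.006,.012):print('wrist',b,fit('w6',.4915,.2485,-.25,b,S=4,r=90))
E
```

```text
wrist 0 (array([0.494 , 0.2484]), np.float64(-15.142120996606671), np.float64(0.025309980268446552), np.float64(2548.0))
wrist 0.006 (array([0.4928, 0.2481]), np.float64(-15.19600142026558), np.float64(0.05033680342927127), np.float64(2548.0))
wrist 0.012 (array([0.4915, 0.2475]), np.float64(-15.970020979152768), np.float64(0.08350085805344443), np.float64(2548.0))
```

The scale in the wrist pictures shows the camera pose is right with no bias, so the fingertips effectively sit about 19 mm short of the TCP. I'll use the same grasp level that worked on the cell, z ≈ 0 reported. That leaves the tips at least 19 mm up on the ring.

>>> send_rows:
  increments:
    - {"gripper":-1,"linear":[0,0.01,-0.03],"delta_rot":[0,0,0]}
    - {"gripper":-1,"linear":[0,0.01,-0.07],"delta_rot":[0,0,0]}
    - {"gripper":-1,"linear":[0,0.01,-0.11],"delta_rot":[0,0,0]}
    - {"gripper":-1,"linear":[0,0.01,-0.135],"delta_rot":[0,0,0]}
    - {"gripper":-1,"linear":[0,0.01,-0.15],"delta_rot":[0,0,0]}
    - {"gripper":-1,"linear":[0,0.01,-0.155],"delta_rot":[0,0,0]}
    - {"gripper":-1,"linear":[0,0.01,-0.155],"delta_rot":[0,0,0]}
    - {"gripper":-1,"linear":[0,0.01,-0.155],"delta_rot":[0,0,0]}

```text
clock: 10.4
position: [0.4937, 0.2485, 0.0011]
ee_rot: [-0.0, 0.965, 0.263, 0.001]
contact_force: [0.5, 0.8, 0.3]
width: 0.0854
gripper_force: 0.0
```

>>> send_rows:
  increments:
    - {"gripper":1,"linear":[0,0,0],"delta_rot":[0,0,0]}
    - {"gripper":1,"linear":[0,0,0],"delta_rot":[0,0,0]}
    - {"gripper":1,"linear":[0,0,0],"delta_rot":[0,0,0]}
    - {"gripper":1,"linear":[0,0,0],"delta_rot":[0,0,0]}
    - {"gripper":1,"linear":[0,0,0],"delta_rot":[0,0,0]}
    - {"gripper":1,"linear":[0,0,0],"delta_rot":[0,0,0]}

```text
clock: 11.0
position: [0.4933, 0.2488, 0.0011]
ee_rot: [0.0, 0.965, 0.263, 0.001]
contact_force: [-0.1, -1.5, 5.9]
width: 0.0431
gripper_force: 41.6
```

>>> send_rows:
  increments:
    - {"gripper":1,"linear":[0,0,0.03],"delta_rot":[0,0,0]}
    - {"gripper":1,"linear":[0,0,0.07],"delta_rot":[0,0,0]}
    - {"gripper":1,"linear":[0,0,0.11],"delta_rot":[0,0,0.1]}
    - {"gripper":1,"linear":[0.008,-0.035,0.115],"delta_rot":[0,0,0.22]}
    - {"gripper":1,"linear":[0.016,-0.07,0.115],"delta_rot":[0,0,0.34]}
    - {"gripper":1,"linear":[0.023,-0.105,0.115],"delta_rot":[0,0,0.46]}
    - {"gripper":1,"linear":[0.031,-0.14,0.115],"delta_rot":[0,0,0.58]}
    - {"gripper":1,"linear":[0.039,-0.175,0.115],"delta_rot":[0,0,0.7]}

```text
clock: 11.8
position: [0.5314, 0.0723, 0.115]
ee_rot: [-0.0, 0.814, 0.58, -0.0]
contact_force: [0.9, 0.1, -1.5]
width: 0.0429
gripper_force: 41.2
```

>>> send_rows:
  increments:
    - {"gripper":1,"linear":[0.005,-0.025,0],"delta_rot":[0,0,0.12]}
    - {"gripper":1,"linear":[0.01,-0.05,0],"delta_rot":[0,0,0.24]}
    - {"gripper":1,"linear":[0.013,-0.06,0],"delta_rot":[0,0,0.36]}
    - {"gripper":1,"linear":[0.015,-0.069,0],"delta_rot":[0,0,0.48]}
    - {"gripper":1,"linear":[0.015,-0.069,0],"delta_rot":[0,0,0.6]}
    - {"gripper":1,"linear":[0.015,-0.069,0],"delta_rot":[0,0,0.72]}
    - {"gripper":1,"linear":[0.015,-0.069,0],"delta_rot":[0,0,0.84]}
    - {"gripper":1,"linear":[0.015,-0.069,0],"delta_rot":[0,0,0.95]}

```text
clock: 12.6
position: [0.5462, 0.0046, 0.1148]
ee_rot: [-0.0, 0.459, 0.888, -0.0]
contact_force: [-0.4, -0.3, -0.6]
width: 0.0432
gripper_force: 41.2
```

>>> send_rows:
  increments:
    - {"gripper":1,"linear":[0,0,0],"delta_rot":[0,0,0]}
    - {"gripper":1,"linear":[0,0,0],"delta_rot":[0,0,0]}

```text
clock: 12.8
position: [0.5464, 0.0046, 0.1149]
ee_rot: [-0.0, 0.462, 0.887, -0.0]
contact_force: [-0.1, -0.0, -0.8]
width: 0.043
gripper_force: 41.2
```

```bash
python3 - <<'E'
from h import *
s=get_state();q=s['ee_rot'];print(s['position'],np.degrees(2*np.arctan2(q[2],q[1])),q,s['clock'],s['width'])
E
```

```text
[0.54641182 0.0046381  0.11494344] 124.93798782843098 [-2.71436634e-04  4.62228541e-01  8.86760790e-01 -6.52043338e-05] 12.8 0.04298044317312188
```

>>> send_rows:
  increments:
    - {"gripper":1,"linear":[0,0,-0.02],"delta_rot":[0,0,0]}
    - {"gripper":1,"linear":[0,0,-0.04],"delta_rot":[0,0,0]}
    - {"gripper":1,"linear":[0,0,-0.05],"delta_rot":[0,0,0]}
    - {"gripper":1,"linear":[0,0,-0.055],"delta_rot":[0,0,0]}
    - {"gripper":1,"linear":[0,0,-0.06],"delta_rot":[0,0,0]}
    - {"gripper":1,"linear":[0,0,-0.063],"delta_rot":[0,0,0]}
    - {"gripper":1,"linear":[0,0,-0.063],"delta_rot":[0,0,0]}

```text
clock: 13.5
position: [0.5468, 0.0045, 0.0523]
ee_rot: [0.0, 0.461, 0.887, 0.0]
contact_force: [0.5, 0.7, -1.6]
width: 0.0427
gripper_force: 41.2
```

>>> send_rows:
  increments:
    - {"gripper":1,"linear":[0,0,-0.001],"delta_rot":[0,0,0]}
    - {"gripper":1,"linear":[0,0,-0.002],"delta_rot":[0,0,0]}
    - {"gripper":1,"linear":[0,0,-0.003],"delta_rot":[0,0,0]}
    - {"gripper":1,"linear":[0,0,-0.004],"delta_rot":[0,0,0]}
    - {"gripper":1,"linear":[0,0,-0.004],"delta_rot":[0,0,0]}

```text
clock: 14.0
position: [0.5466, 0.0046, 0.0481]
ee_rot: [-0.0, 0.461, 0.887, -0.0]
contact_force: [-0.0, 0.1, -0.8]
width: 0.0427
gripper_force: 41.2
```

>>> send_rows:
  increments:
    - {"gripper":1,"linear":[0,0,-0.0005],"delta_rot":[0,0,0]}
    - {"gripper":1,"linear":[0,0,-0.001],"delta_rot":[0,0,0]}
    - {"gripper":1,"linear":[0,0,-0.0015],"delta_rot":[0,0,0]}
    - {"gripper":1,"linear":[0,0,-0.0015],"delta_rot":[0,0,0]}

```text
clock: 14.4
position: [0.5467, 0.0045, 0.0466]
ee_rot: [-0.0, 0.461, 0.887, 0.0]
contact_force: [0.3, -0.1, -0.6]
width: 0.0429
gripper_force: 41.2
```

>>> send_rows:
  increments:
    - {"gripper":1,"linear":[0,0,-0.0005],"delta_rot":[0,0,0]}
    - {"gripper":1,"linear":[0,0,-0.001],"delta_rot":[0,0,0]}
    - {"gripper":1,"linear":[0,0,-0.001],"delta_rot":[0,0,0]}

```text
clock: 14.7
position: [0.5468, 0.0045, 0.0462]
ee_rot: [0.0, 0.461, 0.887, 0.0]
contact_force: [-2.0, 0.3, 3.8]
width: 0.0425
gripper_force: 41.7
```

It touches at 0.0462, exactly the seated height. Now I'll turn it clockwise.

>>> send_rows:
  increments:
    - {"gripper":1,"linear":[0,0,0.0006],"delta_rot":[0,0,-0.1]}
    - {"gripper":1,"linear":[0,0,0.0006],"delta_rot":[0,0,-0.2]}
    - {"gripper":1,"linear":[0,0,0.0006],"delta_rot":[0,0,-0.3]}
    - {"gripper":1,"linear":[0,0,0.0006],"delta_rot":[0,0,-0.4]}
    - {"gripper":1,"linear":[0,0,0.0006],"delta_rot":[0,0,-0.5]}
    - {"gripper":1,"linear":[0,0,0.0006],"delta_rot":[0,0,-0.58]}
    - {"gripper":1,"linear":[0,0,0.0006],"delta_rot":[0,0,-0.65]}
    - {"gripper":1,"linear":[0,0,0.0006],"delta_rot":[0,0,-0.65]}

```text
clock: 15.5
position: [0.5468, 0.0046, 0.0462]
ee_rot: [0.0, 0.72, 0.694, 0.0]
contact_force: [0.5, 0.6, -1.6]
width: 0.0426
gripper_force: 41.3
```

```bash
python3 - <<'E'
from h import *
s=get_state();q=s['ee_rot'];print(s['position'],np.degrees(2*np.arctan2(q[2],q[1]))-63,s['contact_force'],s['moment'],s['clock'],s['width'])
E
```

```text
[0.54682798 0.00456037 0.04620785] 24.832476039347952 [ 0.5005493   0.57813511 -1.62081886] [ 0.01823376 -0.00929509 -0.03505078] 15.5 0.04262693516384849
```

>>> send_rows:
  increments:
    - {"gripper":1,"linear":[0,0,0],"delta_rot":[0,0,-0.07]}
    - {"gripper":1,"linear":[0,0,0],"delta_rot":[0,0,-0.14]}
    - {"gripper":1,"linear":[0,0,0],"delta_rot":[0,0,-0.21]}
    - {"gripper":1,"linear":[0,0,0],"delta_rot":[0,0,-0.28]}
    - {"gripper":1,"linear":[0,0,0],"delta_rot":[0,0,-0.35]}
    - {"gripper":1,"linear":[0,0,0],"delta_rot":[0,0,-0.41]}
    - {"gripper":1,"linear":[0,0,0],"delta_rot":[0,0,-0.46]}
    - {"gripper":1,"linear":[0,0,0],"delta_rot":[0,0,-0.46]}

```text
clock: 16.3
position: [0.5468, 0.0046, 0.0462]
ee_rot: [0.0, 0.859, 0.512, 0.0]
contact_force: [-0.9, 1.5, -0.5]
width: 0.0427
gripper_force: 41.3
```

```bash
python3 - <<'E'
from h import *
s=get_state();q=s['ee_rot'];print(s['position'],np.degrees(2*np.arctan2(q[2],q[1]))-63,s['contact_force'],s['moment'],s['clock'],s['width'])
E
```

```text
[0.5467521  0.00455123 0.04618497] -1.4449996901262026 [-0.93167942  1.49846403 -0.47895429] [-0.04179702 -0.0169927   0.01056989] 16.3 0.04267783991936224
```

>>> send_rows:
  increments:
    - {"gripper":1,"linear":[0,0,0],"delta_rot":[0,0,-0.02]}
    - {"gripper":1,"linear":[0,0,0],"delta_rot":[0,0,-0.04]}
    - {"gripper":1,"linear":[0,0,0],"delta_rot":[0,0,-0.06]}
    - {"gripper":1,"linear":[0,0,0],"delta_rot":[0,0,-0.06]}

```text
clock: 16.7
position: [0.5469, 0.003, 0.0464]
ee_rot: [0.001, 0.874, 0.485, -0.001]
contact_force: [-0.7, -5.3, -2.3]
width: 0.0426
gripper_force: 41.2
```

```bash
python3 - <<'E'
from h import *
s=get_state();q=s['ee_rot'];print(s['position'],np.degrees(2*np.arctan2(q[2],q[1]))-63,s['contact_force'],s['moment'],s['clock'],s['width'])
E
```

```text
[0.54689576 0.0029947  0.0463587 ] -4.917336630213498 [-0.72748728 -5.33110007 -2.31427459] [-0.97105779 -0.10655037  0.20190883] 16.7 0.042641161284845845
```

The stop is felt on one side at about −5°. I'll ease off slightly, release and lift.

>>> send_rows:
  increments:
    - {"gripper":1,"linear":[0,0,0],"delta_rot":[0,0,0.01]}
    - {"gripper":0.1,"linear":[0,0,0],"delta_rot":[0,0,0.01]}
    - {"gripper":-1,"linear":[0,0,0],"delta_rot":[0,0,0.01]}
    - {"gripper":-1,"linear":[0,0,0],"delta_rot":[0,0,0.01]}
    - {"gripper":-1,"linear":[0,0,0],"delta_rot":[0,0,0.01]}
    - {"gripper":-1,"linear":[0,0,0.03],"delta_rot":[0,0,0.01]}
    - {"gripper":-1,"linear":[0,0,0.07],"delta_rot":[0,0,0.01]}
    - {"gripper":-1,"linear":[0,0,0.11],"delta_rot":[0,0,0.01]}

```text
clock: 17.5
position: [0.5461, 0.0052, 0.1571]
ee_rot: [-0.001, 0.872, 0.489, -0.0]
contact_force: [0.5, 0.1, 0.1]
width: 0.0855
gripper_force: 0.0
```

>>> send_rows:
  increments:
    - {"gripper":-1,"linear":[-0.03,-0.03,0.02],"delta_rot":[0,0,0]}
    - {"gripper":-1,"linear":[-0.06,-0.06,0.03],"delta_rot":[0,0,0]}
    - {"gripper":-1,"linear":[-0.07,-0.08,0.03],"delta_rot":[0,0,0]}
    - {"gripper":-1,"linear":[-0.07,-0.08,0.03],"delta_rot":[0,0,0]}
    - {"gripper":-1,"linear":[-0.07,-0.08,0.03],"delta_rot":[0,0,0]}

```text
clock: 18.0
position: [0.4769, -0.0751, 0.1865]
ee_rot: [-0.0, 0.872, 0.489, 0.001]
contact_force: [-0.1, 1.3, -0.3]
width: 0.0857
gripper_force: 0.0
```

```bash
cat > chk.py <<'E'
from h import *
from fit import pieces
import sys
np.set_printoptions(precision=4,suppress=True)
n=sys.argv[1]; cam=sys.argv[2]
a=grab(cam,n);s=get_state();print(s['position'],s['clock'],s['contact_force'])
# collar top octagon fit in gradient: print mask-free search of ring pose via edge strength of collar top + flange outline
g=cv2.GaussianBlur(cv2.cvtColor(a,cv2.COLOR_BGR2GRAY),(0,0),1).astype(float)
m=np.hypot(cv2.Sobel(g,-1,1,0),cv2.Sobel(g,-1,0,1)); m=np.minimum(m,np.percentile(m,98))
def line(P,Q): return P+(Q-P)*np.linspace(0,1,12)[:,None]
def pts(x,y,al,z0):
    o=np.arange(9)*np.pi/4+np.pi/8; r8=.022/np.cos(np.pi/8)
    L=[np.c_[line(r8*np.array([np.cos(o[i]),np.sin(o[i])]),r8*np.array([np.cos(o[i+1]),np.sin(o[i+1])])),np.full(12,.038)] for i in range(8)]
    t=np.linspace(0,2*np.pi,72); t=t[(abs(np.sin(t))>.35)]; L.append(np.c_[.03*np.cos(t),.03*np.sin(t),np.full(len(t),.006)])
    P=np.vstack(L); c,q=np.cos(al),np.sin(al)
    return np.c_[P[:,0]*c-P[:,1]*q+x,P[:,0]*q+P[:,1]*c+y,P[:,2]+z0]
def score(x,y,al,z0):
    U=np.array([proj(n,p) for p in pts(x,y,al,z0)])
    return cv2.remap(m,U[:,0].astype(np.float32)[:,None],U[:,1].astype(np.float32)[:,None],1).mean()
res=[]
for z0 in(.045,.050,.055):
    b=max(((score(x,y,np.radians(al),z0),x,y,al) for x in np.arange(.538,.556,.002) for y in np.arange(-.005,.012,.002) for al in np.arange(-10,35,3)))
    print(z0,b)
E
python3 chk.py w7 wrist
```

```text
[ 0.4771 -0.0748  0.1863] 18.05 [0.8583 0.2835 0.3414]
0.045 (np.float64(98.77831926435543), np.float64(0.544), np.float64(-0.005), np.int64(5))
0.05 (np.float64(93.87371909071462), np.float64(0.544), np.float64(-0.005), np.int64(5))
0.055 (np.float64(89.48138738229582), np.float64(0.544), np.float64(-0.005), np.int64(2))
```

```bash
sed -i '/^res=/,$d' chk.py; sed -i 's/^a=grab.*/a=cv2.imread(f"pics\/{n}.png") if cam=="-" else grab(cam,n)/' chk.py; cat >> chk.py <<'E'
from scipy.optimize import minimize
def samp(P):
    U=np.array([proj(n,p) for p in P]); return -cv2.remap(m,U[:,0].astype(np.float32)[:,None],U[:,1].astype(np.float32)[:,None],1).mean()
def circ(x,y,r,z): t=np.linspace(0,2*np.pi,120); return np.c_[x+r*np.cos(t),y+r*np.sin(t),np.full(120,z)]
def claws(x,y,al):
    c,q=np.cos(al),np.sin(al);P=[]
    for s in(1,-1):
        C=np.array([[s*.035,-.02],[s*.035,.02],[s*.054,.02],[s*.054,-.02]])
        for i,j in((0,1),(1,2),(3,0)): P.append(line(C[i],C[j]))
    P=np.vstack(P); return np.c_[P[:,0]*c-P[:,1]*q+x,P[:,0]*q+P[:,1]*c+y,np.full(len(P),.059)]
def best(f,starts,sx):
    return min((minimize(f,s,method='Nelder-Mead',options=dict(initial_simplex=np.vstack([s]+[np.array(s)+np.eye(len(s))[i]*sx[i] for i in range(len(s))]))) for s in starts),key=lambda r:r.fun)
g0=[(x,y) for x in(.541,.546,.551) for y in(-.004,.002,.008)]
r=best(lambda p:samp(circ(p[0],p[1],.054,.044)),g0,[.004,.004]);print('rim',r.x,r.fun)
r=best(lambda p:samp(claws(p[0],p[1],p[2])),[(x,y,a) for x,y in g0 for a in(.25,.35)],[.004,.004,.08]);print('claws',r.x[:2],np.degrees(r.x[2]),r.fun)
for z0 in(.041,.045,.049):
    r=best(lambda p:-score(p[0],p[1],p[2],z0),[(x,y,a) for x,y in g0 for a in(.0,.2,.4)],[.004,.004,.1]);print('ring',z0,r.x[:2],np.degrees(r.x[2]),r.fun)
E
python3 chk.py w7 -; echo; python3 chk.py d7 side
```

```text
rim [0.5472 0.0033] -222.78776618157355
claws [0.5479 0.0039] 18.046795565876938 -162.01671812864708
ring 0.041 [ 0.5436 -0.0037] 6.71938673072746 -108.78119954296089
ring 0.045 [ 0.5438 -0.0044] -32.30738834112467 -106.05784877931384
ring 0.049 [ 0.5436 -0.0047] 13.575829610586547 -96.29797585208205
Still running in the background as job /tmp/bash_jobs.1000/793450de30f2 (pid 1355). You'll get a notice when it ends.
```

```bash
kill -- -$(cat /tmp/bash_jobs.1000/793450de30f2/pid) 2>/dev/null; timeout 60 python3 - <<'E'
from h import *
a=cv2.cvtColor(cv2.imread('pics/w7.png'),cv2.COLOR_BGR2GRAY).astype(np.float32)
c,s=np.cos(.315),np.sin(.315)
for z,h in((.083,.03),(.051,.06)):
    st=h/24; X=np.arange(-24,25)*st
    P=np.array([[proj('w7',[.5472+c*x-s*y,.0033+s*x+c*y,z]) for x in X] for y in X[::-2]]).astype(np.float32)
    G=cv2.remap(a,P[...,0],P[...,1],1)
    print('z',z,'cell',st*1e3)
    for r in G: print(''.join(' .:-=+*#%@'[min(9,int(v/25.6))] for v in r))
E
```

```text
z 0.083 cell 1.25
##%%%%%%%%%%%%%%%%%%%%%%%%%%%%%%%%%%%%%%%%%%%%%%%
#####%%%%%%%%%%%@@@@@@@@@@@%%%%%%%%%%%%%%%%%%%%%%
#########%%%@@@@@@@@@@@@@@@@@@@@%%%%%%%%%%%%%%%%%
#########@@@@@@@@@@@@@@@@@@@@@@@@@@%%%%%%%%%%%%%%
#######%@@@@@@@@@@@@@@@@@@@@@@@@@@@@@%%%%%%%%%%%%
#####%@@@@@@@@@@@%#==========++%@@@@@@@%%%%%%%%##
####%@@@@@@@@@@%*+**#%%%%%#*+===+%@@@@@@%%%%#****
###@@@@@@@@@@#**#%%%%%%%@@@@@%+===*@@@@@@%%%*+==+
@@@@@@%%@@@%**#%%%%%@@@@@@@@@@@#+===#@@@@@%%#+==+
@@@@#++%@@@%%@@@@%%%@@@@%@@@@@@@#+===+@@@@%%#*+=+
@@@@*++%@@@%@@@@@%%%%%@@@@@%%%@@%*+==+@@@@@@@@@*+
@@@%***@@@@%@@@@%%%%%%@@@@%%%%%@%#===*@@@@@@@@@**
@@@#**#@@@@%@@@@%%%%%%%%%%%%%%%%%*===*@@@@@@@@@*+
@@@%**%@@@@%@@@@@%%%%%%%%%%%%%%%#+===*@@@@@@@@@%*
*#%#**%@@@@@@@@@@@%%%%%%%%%%%%%#+====#@@@@@@@@@*+
#*+***#%@@@@@%@@@@@@%%%%%%@@%%#+===+#@@@@%*#**+=+
#*++****#%@@@@@%@@@@@@@@@@@@%*===*%@@@@@####*===+
#*+++*****#@@@@@%##%%@@%%%#+===*%@@@@@%##**#*==-+
###*+++****#%@@@@@@@%%%####**#%@@@@@%%#******=--+
##%#*+++*****#%@@@@@@@@@@@@@@@@@@@@%#*******+---=
######*++++*****####%%%%%%%%@@@%%##**********++=+
########*+===+*******#*##%@@%%%#
[... 734 characters left out ...]

. -@@@@@@@%@@@#+@@%@@%%%@%@%%@%==%@@@@#*@@@@@@@:.
. :@@@@@@@%@@@**@@%@@%%%%%%%%%%==@@@@@%*@@@@@@@:.
. :@@@@@@@%**%*#@@@@@@%%%%%%%%*==@@@@@%*@@@@@@@:.
  :@%*%@@@%##+**#@@@%@@@@@@@%+=+@@@##==*@@@%+%@:.
  :%#+#%@@%*#*+***%@@@*####+=*@@@%#**+=*@@@%*%@:.
. .*%######*#%#++***%@@@@@@@@@@%#****=-=*######:.
.    .*##########+=+******%@%%#***********+......
....  .=##########################*******=... ...
..      :+#########################****+. ..  ...
..... .   :+###********##############+....   ..  
.......  .   :+**************#####*:... . .. ..  
 ....  ....     .:-++*******++-:.... ...  ... . .
 . ......  . . .....   ..... .. .....  ..   .. ..
. .. ........ .  ...   .. .....  .. . . .... ...:
```

```bash
timeout 60 python3 - <<'E'
from h import *
a=cv2.cvtColor(cv2.imread('pics/w7.png'),cv2.COLOR_BGR2GRAY).astype(np.float32)
c,s=np.cos(.315),np.sin(.315); Y=np.arange(-.022,.023,.002)
print((Y*1e3).astype(int))
for x in(-.033,-.0315,.0315,.033):
    P=np.array([[proj('w7',[.5472+c*x-s*y,.0033+s*x+c*y,.051]) for y in Y]]).astype(np.float32)
    print(x,cv2.remap(a,P[...,0],P[...,1],1)[0].astype(int))
E
```

```text
[-22 -19 -17 -15 -13 -11  -9  -7  -5  -3  -1   0   2   4   6   8  10  12
  14  16  18  20  22]
-0.033 [190 175 172 174 175 176 176 177 166 177 238 247 250 246 246 247 245 208
 177 177 176 179 181]
-0.0315 [197 184 187 185 182 188 187 183 171 193 249 252 253 252 250 250 248 207
 179 179 179 179 179]
0.0315 [151 144 161 158 167 174 143 207 252 253 253 253 253 253 252 194 182 194
 175 193 211 212 214]
0.033 [130  95 111 126 124 126 122 205 251 253 252 252 252 251 250 168 131 140
 129 153 208 212 214]
```

Beside the claws, the left ear spans y −3…+12 mm and the right ear −8…+8 mm, both well inside the claws' ±20 mm. Touchdown was at the seated height, so I'm handing in.

```bash
timeout 120 python3 -c "
from rig import sign_off
print(sign_off())"
```

```text
the job is handed in; nothing more can be done
None
```

I put the narrow cell glass up in the barrel, set the ring on it and turned it clockwise to the stop, and handed the job in at about 18 s; both ears measure wholly under the claws, the wide cell was left alone, and no verdict came back.

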